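# Nip a re-glued jewel box in a trigger clamp

## Robot

A 6-joint arm with a two-finger parallel gripper is mounted at the origin on the work surface; the furniture and walls round the work are solid. World frame = base frame: x ahead of the robot, y to its left, z up, the work surface at z = 0. Lengths are in m, angles in rad, forces in N, time in s.
With the tool pointing down it reaches from about 0.35 to 0.875 m from the base axis. Payload 4.2 kg.
Tool frame: the origin (TCP) lies on the centre line of the jaws, within the pads' length; the fingertips stand 25 mm ahead of it and the grasp point (between the pads) lies 6 mm ahead of it; z points along the fingers, y is the line along which they close (so a half turn about z gives the same grasp; the last joint's range is limited). The gripper opens to 87 mm and grips with 3 to 60 N. Pads are 19 mm wide; open, the fingers measure 117 mm over their backs; the gripper's body (75 mm by 190 mm) begins 51 mm behind the grasp point.
Start: joints at [1.371, 0.385, 0.008, 0, -1.194, -0.259], TCP at [0.277, 0.56, 0.248] pointing down, gripper open.
Joint ranges: [-3.14, 3.14], [-1.21, 2.06], [-1.07, 1.41], [-3.16, 2.05], [-2.99, -0.16], [-3.1, 3.1]. Speed limits (rad/s): [2.79, 2.79, 3.14, 3.14, 3.14, 3.14].

## Interface

Orientations are given as a unit quaternion [w, x, y, z].
In Python, from station import bot, hand, solver, readout, cams, workorder gives the robot as it stands. The module is installed in compiled form; this text tells all that it offers. Calls block until the motion is done:
- bot.move_ptp(position, orientation): joint-space move of the TCP to a pose.
- bot.movel(position, rotation=None, feed=0.15, threshold=None): straight line of the TCP; rotation=None keeps the orientation; feed is the mean speed in m/s. With threshold (N) it stops when the force on the tool has changed by that much, and returns True; else False.
- bot.move_joints(angles): joint-space move.
- hand.grip(opening, squeeze=None): opening from 0.0 (shut) to 1.0 (fully open); squeeze is the grip in N (None keeps the last); returns when the fingers have stopped.
- bot.wait(seconds).
- solver.inverse_kinematics(position, orientation): joint angles nearest the present ones, or None.
- readout.sense(): the state.
- cams.snapshot(name): name is "scene" or "top" or "wrist"; returns a dict with "image" (480x640x3 uint8, red, green, blue), "camera_matrix" (3x3 intrinsics, pixels), "k1" (the pictures are not rectified: a ray, as slopes to the right and down, at radius r is drawn at 1 + k1 r^2 times it, then the intrinsics apply), "R" (3x3) and "t" (3): a world point X has camera coordinates R X + t; the wrist camera has in their place "tool_from_camera" (4x4, takes a point from camera to tool coordinates, whose origin is the TCP and whose axes are the flange's). Camera axes: x right, y down, z forward; pixel columns grow to the right and rows downward; lengths in m; the calibration is good to about 2 mm. A picture is of the moment at which its call begins: read the wrist's pose just before it. There is no depth.
A pose or a line that the arm cannot do raises bot.PlanningError and nothing moves.
- workorder.job_done(): hands the job in; it is judged then, once.
The state is a dict: "t": time; "qpos": joint angles; "dq": joint speeds; "joint_torque": joint torques, N m; "tool_pos": TCP position; "ee_rot": TCP orientation; "ft_force": force on the tool from outside, world axes, zero at the start; "moment": the same for the moment, N m; "gripper_width": opening from 0.0 (shut) to 1.0 (fully open); "gripper_force": force on a finger pad.
Only numpy, scipy, OpenCV 4.12 (cv2) and the standard library are available. Lean on these libraries where they do the work, as an engineer would, in place of code of your own. Each camera call takes 0.05 s, during which the arm holds its last target. There are 200 camera calls.

## Task

The walls of the jewel box lying between the pads of the small trigger clamp have just been re-glued. Raise its stiff lid to about 60 degrees, so that it neither sticks shut nor leans back over the sliding jaw, then pump the clamp's trigger (squeeze, let out, squeeze again; do not push the jaw or the bar by hand) until the sliding pad has pressed the box square against the fixed pad. Do not crush the box: finish while still squeezing the trigger so that the soft pad nips the box with some 10 to 25 N, lid still up, and leave the other things on the table where they are.

Things in the scene. Friction and masses are not known exactly. Their poses are not given: they have to be found in the camera images.
- bed (a point): point on the clamp (fixed to the table), on top of the two cork-faced rails that carry the work, 42 mm above the table, on the middle line, 35 mm along x from the fixed pad's face. x runs along the bar from handle to sliding jaw, y across, z up. The 110 mm wide board runs from x = -160 to +105 mm of here; the bar's tail, 19 to 34 mm above the table, reaches 200 mm behind (-x).
- fixed_pad (a point): middle of the face of the fixed rubber pad (looks along the clamp's +x; 50 mm wide, 17 mm tall, its top 19 mm above the rails). Axes as bed.
- sliding_pad (a point): middle of the face of the soft rubber pad on the sliding jaw (looks along -x at the fixed pad; same size). The jaw and pad stand no higher than 19 mm above the rails.
- bar (a joint): how far the bar and its sliding jaw have closed, m. 0 = pads 105 mm apart. Starts at 0.004 to 0.022; with the box held between the pads it reads 0.039 plus the pad's compression. Ratchet teeth every 8 mm: when the trigger is let out the bar may slip back, at most to the last tooth caught, so real pressure on the box lasts only while the trigger is squeezed. Close it with the trigger only.
- soft_pad (a joint): compression of the sliding jaw's soft pad, m: 0 = free, 1 mm per 8 N (0.0025 = 20 N), stop at 0.005.
- trigger (a joint): trigger angle, rad: 0 = let out (sprung), 0.38 = fully squeezed. A full squeeze closes the jaw by 8 mm (the first by up to 12); between squeezes let it out fully and give the pawl 0.3 s to drop. Push at the roll along the clamp's +x: 3 to 4 N, and 3 N to drag the bar. Stopped by the box it stands near 0.28. A grip of 5 N nips the box with about 8 N, 15 N with 19, 35 N with 28; 45 N crushes it.
- trigger_roll (a point): middle of the trigger's finger roll: grey, crosswise, 14 mm thick, 22 mm wide (y), the top end of a lever that pivots 42 mm lower. It is on the side of the handle away from the box and moves 16 mm along the clamp's +x, towards the handle, in a full squeeze: 91 mm behind (-x) the fixed pad's face when let out, 75 mm when squeezed; 107 mm above the table. The housing below is 69 mm tall.
- handle_back (a point): point on the face of the fixed handle that looks to the box, 107 mm above the table, 50 mm behind (-x) the fixed pad's face. The handle is an upright black stock 14 mm thick (from here along the clamp's -x), 24 mm wide, top 140 mm above the table. Over roll and handle it measures 48 mm with the trigger let out, 32 mm when fully squeezed.
- box_centre (a point): centre of the jewel box under repair (loose; black, 66.5 mm deep along its x, 66 mm wide along y, 36 mm tall with the lid shut, 0.2 kg), 18 mm above its underside, half a millimetre before its origin. Its x axis points to its back, where the hinge is: towards the sliding jaw. The case's walls are 22 mm tall; the lid is the upper 14 mm.
- box: the same jewel box; origin at the middle of its underside, on the rails. Axes as above.
- lid_hinge (a point): middle of the lid's hinge line (along the box's y): at the back of the box, 34 mm behind its centre, 22 mm above its underside. Fixed to the case.
- lid_front (a point): middle of the lid's front face (7 mm up the 14 mm tall lid), moves with the lid. The lid is 66 mm wide with straight upright sides that can be pinched.
- box_lid (a joint): lid angle, rad: 0 = shut, 1.05 = 60 degrees, at most 1.75. Starts between 0 and 0.1. Stiff hinge: it stays where it is left (0.02 Nm friction).
- glue: bystander (sizes in mm): white glue bottle, 42 across, 125 tall, at the back; origin at the middle of its underside
- spare_box_a: bystander (sizes in mm): closed jewel box 68 x 66 x 36, stacked on spare_box_b; origin at the middle of its underside
- spare_box_b: bystander (sizes in mm): another closed jewel box 68 x 66 x 36, on the table left of the clamp (not under repair); origin at the middle of its underside
- tape: bystander (sizes in mm): roll of brown tape, 93 across, 48 tall, left of the clamp; origin at the middle of its underside
- marker: bystander (sizes in mm): white pen with a black cap, 135 long, lying left of the clamp; origin at the middle of its underside
- jar_a: bystander (sizes in mm): white candle jar with wooden lid, 71 across, 98 tall, at the back; origin at the middle of its underside
- jar_b: bystander (sizes in mm): white candle jar with wooden lid, 81 across, 110 tall, at the back; origin at the middle of its underside
- spool_a: bystander (sizes in mm): ribbon spool lying flat, 73 across, 24 tall, left of the clamp; origin at the middle of its underside
- spool_b: bystander (sizes in mm): ribbon spool lying flat, 73 across, 24 tall, left of the clamp; origin at the middle of its underside
- soap_a: bystander (sizes in mm): bar of soap, 60 x 85 x 28, left of the clamp; origin at the middle of its underside
There are look-alikes about, which are no part of the job. What is shaped like the box but purple or red is not meant.

How it is judged:
On the way, in this order (a step that is already met when the one before it is completed fails the run):
1. the lid stands at about 60 degrees (48 to 72) while the clamp is still off the box (value of joint box_lid between 0.84 and 1.26 rad and contact force between soft_pad and box below 0.5 N), for 0.3 s.
2. the trigger has been squeezed by the fingers (value of joint trigger above 0.15 rad and contact force between the fingers and trigger above 1 N), for 0.05 s.
3. the trigger has been let out again for the next stroke (value of joint trigger below 0.1 rad), for 0.05 s.
4. a later squeeze of the trigger presses the pad on the box (contact force between soft_pad and box above 5 N and value of joint trigger above 0.03 rad and contact force between the fingers and trigger above 2 N), for 0.2 s.
At the end, for the whole second after the job is handed in: Still squeezing: the fingers press the trigger (over 2 N, trigger in by over 0.03 rad), the soft pad presses the box with 5 to 28 N, the box lies flat on the rails, square (within 0.06 rad) against the fixed pad (within 3 mm), and its lid stands at 46 to 73 degrees (all of step 4 and contact force between soft_pad and box below 28 N and value of joint box_lid between 0.8 and 1.28 rad and z of box in the frame of bed between -0.004 and 0.004 m and x of box in the frame of fixed_pad below 0.0365 m and angle between box's own z axis and vertical below 0.07 rad and angle between the x axis of box and the x axis of bed, either way round below 0.06 rad and linear speed of box below 0.01 m/s); the arm keeps its last pose, push and grip.
It fails at once if the box is crushed: over 32 N between pad and box (contact force between soft_pad and box above 32 N).
It fails at once if the bar or the sliding jaw is pushed by the robot directly (contact force between any of the fingers, the arm and bar above 4 N).
It fails at once if one of the other things on the table is moved by more than 3 cm (distance of any of glue, spare_box_a, spare_box_b, tape, marker, jar_a, jar_b, spool_a, spool_b, soap_a from where it was at the start of the episode above 0.03 m).
It also fails if it takes over 53 s, if anything falls off the work surface, if the arm or the gripper's body presses on something with over 40 N, if the wrist force passes 120 N, or if a joint passes its speed limit or range.

## Working session

There is one attempt and no reset: what is moved stays moved. The work goes in short steps, each a Python script; the robot and the scene stay as the last script left them, time stands still between calls to the robot, and variables do not carry over. Pictures are saved under pics/ and viewed, at most 11 in all, crops included, and the job is handed in when it is done.

```bash
mkdir -p pics
python3 - <<'E'
from station import cams,readout
import cv2,pickle
d={}
for n in ("scene","top"):
    s=cams.snapshot(n); d[n]=s
    cv2.imwrite(f"pics/{n}0.png",s["image"][:,:,::-1])
    print(n,s["camera_matrix"],s["k1"],s["R"],s["t"])
pickle.dump(d,open("snap.pkl","wb"))
s=readout.sense();print(s)
E
```

```text
scene [[603.37326924   0.         319.0805337 ]
 [  0.         603.37326924 235.53327059]
 [  0.           0.           1.        ]] -0.15357471436784478 [[ 0.6863889  -0.72716654  0.00995507]
 [-0.40748153 -0.39589719 -0.82293634]
 [ 0.60235295  0.56079786 -0.56804637]] [-0.43220428  0.24054456  1.02134123]
top [[605.58432539   0.         317.20950587]
 [  0.         605.58432539 250.54371638]
 [  0.           0.           1.        ]] -0.09377518409114426 [[ 0.02424731 -0.99956567  0.01674942]
 [-0.98690201 -0.0266063  -0.15911171]
 [ 0.15948824 -0.01267201 -0.98711849]] [-0.09911897  0.53028286  1.44580822]
{'t': 0.1, 'qpos': array([ 1.37056379e+00,  3.85436699e-01,  6.82206606e-03, -4.55958241e-04,
       -1.19398634e+00, -2.58600960e-01]), 'dq': array([ 0.00117598, -0.00063217,  0.00411352,  0.0022524 ,  0.0011579 ,
        0.0005229 ]), 'joint_torque': array([-3.59385012e-04, -3.91690671e+01,  1.87933463e+01,  4.23186690e+00,
        1.34119522e-02, -7.93192362e-05]), 'tool_pos': array([0.27657931, 0.55995099, 0.24661508]), 'ee_rot': array([ 9.08122986e-04,  9.73779655e-01, -2.27491371e-01, -1.85488940e-04]), 'ft_force': array([-0.24209216, -0.24639934,  0.49100146]), 'moment': array([ 0.00293257, -0.05190111,  0.01685043]), 'gripper_force': 0.0, 'gripper_width': 1.0002150211747949}
```

View pics/scene0.png

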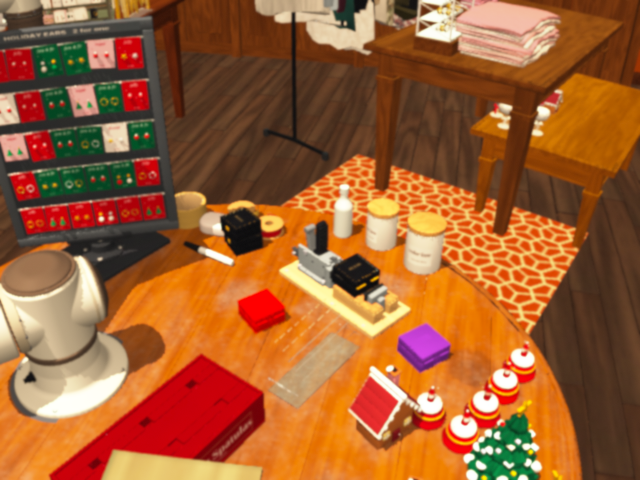

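View pics/top0.png

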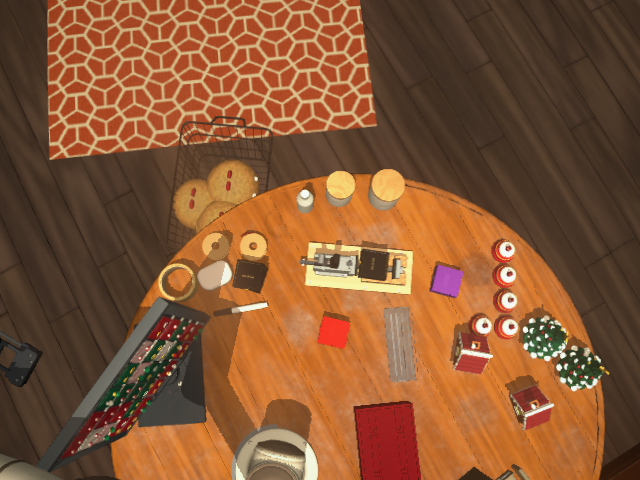

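The clamp lies at about (358,268) in the top view, its bar running left to right (handle at about 333, sliding jaw at about 400), and at about (345,285) in the scene view. I'll enlarge it.

```bash
cat > h.py <<'E'
import numpy as np,cv2
from scipy.spatial.transform import Rotation as Rn
def ray(s,u,v):
    K=s["camera_matrix"]; k=s["k1"]
    d=np.array([(u-K[0,2])/K[0,0],(v-K[1,2])/K[1,1]]); p=d.copy()
    for _ in range(20): p=d/(1+k*(p@p))
    return np.array([p[0],p[1],1.])
def onplane(s,u,v,z):
    R,t=s["R"],s["t"]; c=-R.T@t; d=R.T@ray(s,u,v)
    return c+d*(z-c[2])/d[2]
def proj(s,X):
    c=s["R"]@np.asarray(X,float)+s["t"]; p=c[:2]/c[2]; p=p*(1+s["k1"]*(p@p))
    K=s["camera_matrix"]; return np.array([K[0,0]*p[0]+K[0,2],K[1,1]*p[1]+K[1,2]])
E
python3 - <<'E'
import pickle,cv2
from h import *
d=pickle.load(open("snap.pkl","rb"))
a=d["top"]["image"][228:308,290:426]; a=cv2.resize(a,None,fx=5.8,fy=5.8,interpolation=cv2.INTER_CUBIC)
cv2.imwrite("pics/topc.png",a[:,:,::-1])
E
```

```text
(no output)
```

View pics/topc.png

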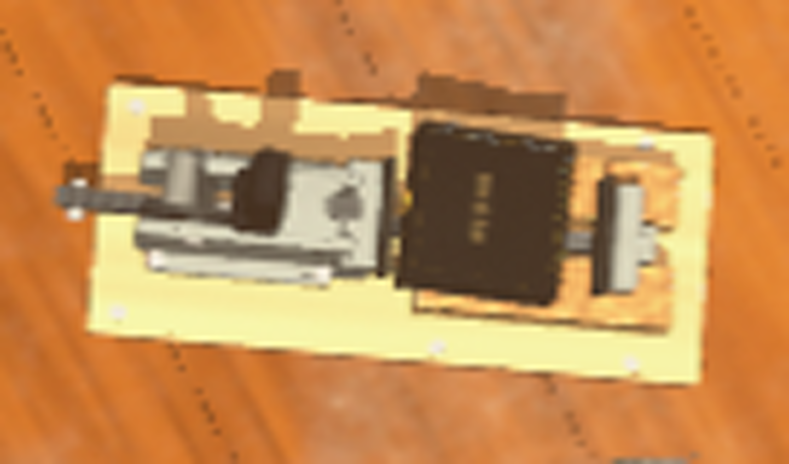

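```bash
cat > m1.py <<'E'
import pickle
from h import *
d=pickle.load(open("snap.pkl","rb")); s=d["top"]
f=lambda u,v,z:onplane(s,290+(u+.5)/5.8-.5,228+(v+.5)/5.8-.5,z)
if __name__=="__main__":
  for zb in (0.008,.012):
    A,B,C,D=[f(*p,zb) for p in((110,78),(714,130),(700,383),(88,330))]
    print(A,B,C,D,[np.linalg.norm(x) for x in(B-A,C-B,D-C,A-D)])
    dx=(B-A)+(C-D); print("yaw",np.degrees(np.arctan2(dx[1],dx[0])))
    x=dx/np.linalg.norm(dx); print("bed",(A+B+C+D)/4+x*.0275)
  L=[f(*p,.042+.036) for p in((418,122),(576,142),(552,305),(398,285))]
  e=(L[1]-L[0])+(L[2]-L[3]); print("box yaw",np.degrees(np.arctan2(e[1],e[0])),"centre",sum(L)/4,[np.linalg.norm(L[i]-L[i-1]) for i in range(4)])
E
python3 m1.py
```

```text
[ 0.56206241 -0.06353285  0.008     ] [ 0.54625586 -0.32754848  0.008     ] [ 0.43546254 -0.32147345  0.008     ] [ 0.45175099 -0.05698579  0.008     ] [np.float64(0.2644883728268143), np.float64(0.11095974554235616), np.float64(0.264988753393936), np.float64(0.11050554169432908)]
yaw -93.47519622277842
bed [ 0.497216   -0.21983457  0.008     ]
[ 0.56135312 -0.06354112  0.012     ] [ 0.54558857 -0.32685515  0.012     ] [ 0.43508967 -0.32079627  0.012     ] [ 0.45133484 -0.05701146  0.012     ] [np.float64(0.26378551570510933), np.float64(0.11066487871496598), np.float64(0.2642845665500909), np.float64(0.1102118818780672)]
yaw -93.47519622277844
bed [ 0.4966746  -0.21950043  0.012     ]
box yaw -95.86405946354417 centre [ 0.49715643 -0.22058505  0.078     ] [np.float64(0.0686461436021484), np.float64(0.0661887646145837), np.float64(0.06894694013281179), np.float64(0.06405407859992572)]
```

The crop shows the board corners at (110,78), (714,130), (700,383) and (88,330), the lid at (418,122) to (552,305), and the jaw face at u≈598. Next I check the tall display stand next to the start pose, the bar opening, and reachability.

```bash
cat >> h.py <<'E'
BED=np.array([.497,-.2197,.042]); YAW=np.radians(-93.5)
BOX=np.array([.4972,-.2206,.042]); BYAW=np.radians(-95.9)
ZT=np.array([0,0,1.])
def ax(y): return np.array([np.cos(y),np.sin(y),0]),np.array([-np.sin(y),np.cos(y),0])
def quat(z,y):
    q=Rn.from_matrix(np.c_[np.cross(y,z),y,z]).as_quat(); return [q[3],q[0],q[1],q[2]]
def lidpose(phi,back=0.,sgn=1,phit=None,gx=.056,gz=.009,box=None,byaw=None):
    """grasp point gx ahead of hinge, gz above lid's lower rim; back: retreat along tool"""
    box=BOX if box is None else box; byaw=BYAW if byaw is None else byaw
    x,y=ax(byaw); H=box+x*.0335+ZT*.022
    u=-x*np.cos(phi)+ZT*np.sin(phi); n=x*np.sin(phi)+ZT*np.cos(phi)
    pt=phi if phit is None else phit
    nt=x*np.sin(pt)+ZT*np.cos(pt)
    g=H+u*gx+n*gz
    return g+nt*(.006+back), quat(-nt,sgn*y)
def trigpose(sgn,up=0.,c=-.018):
    x,y=ax(YAW); face=BED+x*(-.035-.050)
    p=face+x*c; p=np.array([p[0],p[1],.107+.006+up]); return p,quat(-ZT,sgn*x)
E
python3 - <<'E'
from m1 import *
from station import solver,readout
sc=d["scene"]
print("gripper px top",proj(s,[.277,.56,.25]),"scene",proj(sc,[.277,.56,.25]))
for n,u,v,z in(("dispbaseR",206,318,0),("dispbaseR2",204,420,0),("dispBL",140,425,0),("glue",305,207,0),("jar_a",341,204,0),("jar_b",385,206,0)): print(n,onplane(s,u,v,z))
# display top corners: intersect rays of scene & top
def tri(a,b):
    A=[];B=[]
    for c,(u,v) in((sc,a),(s,b)):
        o=-c["R"].T@c["t"]; q=c["R"].T@ray(c,u,v); q/=np.linalg.norm(q); P=np.eye(3)-np.outer(q,q); A.append(P);B.append(P@o)
    X=np.linalg.lstsq(np.vstack(A),np.hstack(B),rcond=None)[0]; return X
print("disp top right",tri((150,18),(165,300)),"bottom right",tri((173,218),(207,318)))
j=f(598,235,.053); b=(j-BED)@ax(YAW)[0]; print("sliding pad x from bed",b,"bar",.105-(b+.035))
jb=readout.sense()["qpos"]
for sg in(1,-1):
    for ph in(0,15,30,45,60): 
        p,q=lidpose(np.radians(ph),0,sg); print(sg,ph,p.round(3),solver.inverse_kinematics(p,q))
    p,q=trigpose(sg); print("trig",p,solver.inverse_kinematics(p,q))
E
```

```text
gripper px top [  8.73776924 346.8184694 ] scene [ 44.27453924 108.17217068]
dispbaseR [0.36210853 0.18663008 0.        ]
dispbaseR2 [0.11349642 0.17995029 0.        ]
dispBL [0.09592203 0.33674423 0.        ]
glue [ 0.65174336 -0.05206349  0.        ]
jar_a [ 0.66225647 -0.14418639  0.        ]
jar_b [ 0.660309   -0.25751553  0.        ]
disp top right [0.36547872 0.17369849 0.50501608] bottom right [0.35652328 0.1724571  0.07895641]
sliding pad x from bed 0.051063140775517206 bar 0.01893685922448278
1 0 [ 0.5   -0.198  0.079] None
1 15 [ 0.499 -0.204  0.093] [-0.24002492  0.45141215 -0.22775799 -0.31995973 -0.95301225 -2.81015194]
1 30 [ 0.498 -0.213  0.105] [-0.39963679  0.51549518 -0.0763644  -0.53857977 -1.20053709 -2.58934004]
1 45 [ 0.497 -0.225  0.114] [-0.53393015  0.60735977  0.04891813 -0.70425169 -1.44631558 -2.45996438]
1 60 [ 0.495 -0.239  0.12 ] [-0.63917419  0.71683229  0.15583219 -0.84642096 -1.67960914 -2.39237471]
trig [ 0.503288   -0.11689212  0.113     ] [ 0.08622478  0.34713476 -0.43519971  0.         -0.78846186  1.42348502]
-1 0 [ 0.5   -0.198  0.079] [-0.07584519  0.42424717 -0.41884308  0.         -0.72770607 -0.02712924]
-1 15 [ 0.499 -0.204  0.093] [-0.24002492  0.45141215 -0.22775799 -0.31995973 -0.95301225  0.33144072]
-1 30 [ 0.498 -0.213  0.105] [-0.39963679  0.51549518 -0.0763644  -0.53857977 -1.20053709  0.55225261]
-1 45 [ 0.497 -0.225  0.114] [-0.53393015  0.60735977  0.04891813 -0.70425169 -1.44631558  0.68162827]
-1 60 [ 0.495 -0.239  0.12 ] [-0.63917419  0.71683229  0.15583219 -0.84642096 -1.67960914  0.74921794]
trig [ 0.503288   -0.11689212  0.113     ] [ 0.08622478  0.34713476 -0.43519971  0.         -0.78846186 -1.71810763]
```

Run:
```python
from h import *
from station import bot,solver,readout
s=readout.sense(); q0=s["qpos"]
for z in(.6,.55,.5):
    a=solver.inverse_kinematics([.277,.56,z],s["ee_rot"]); print(z,a)
    if a is not None: break
p,q=lidpose(0,.10,-1); b=np.array(solver.inverse_kinematics(p,q)); print(p,b)
up=np.array(a)
mid=up.copy(); mid[0]=b[0]
bot.move_joints(up); print(readout.sense()["tool_pos"])
bot.move_joints(mid); s=readout.sense(); print(s["t"],s["tool_pos"],s["ft_force"])
bot.move_ptp(p,q); s=readout.sense(); print(s["t"],s["tool_pos"],s["ft_force"])
from station import cams
w=cams.snapshot("wrist"); import pickle; pickle.dump((s,w),open("w1.pkl","wb"))
print(w["camera_matrix"],w["k1"],w["tool_from_camera"])
cv2.imwrite("pics/w1.png",w["image"][:,:,::-1])
```

```text
0.6 [ 1.36989785e+00  4.34578681e-01  9.51723349e-01 -4.86868587e-04
 -2.08974584e+00 -2.58344266e-01]
[ 0.49951283 -0.19821919  0.179     ] [-0.07584519  0.2987161  -0.30662299  0.         -0.96545724 -0.02712924]
[0.27688085 0.56055412 0.59827067]
4.3333 [ 0.59052023 -0.20417083  0.59988779] [ 0.08967625 -0.04323145 -0.16512164]
5.9167 [ 0.50090736 -0.19833315  0.18003528] [-0.12859842 -0.44551633  0.4113488 ]
[[335.13179934   0.         321.10736263]
 [  0.         335.13179934 233.98345622]
 [  0.           0.           1.        ]] -0.03582993136271392 [[ 4.35741639e-04 -9.52768545e-01 -3.03697069e-01  8.39485677e-02]
 [ 9.99998800e-01  8.66582680e-04 -1.28388333e-03  1.62505642e-03]
 [ 1.48642227e-03 -3.03696145e-01  9.52767780e-01 -1.36424296e-01]
 [ 0.00000000e+00  0.00000000e+00  0.00000000e+00  1.00000000e+00]]
```

View pics/w1.png

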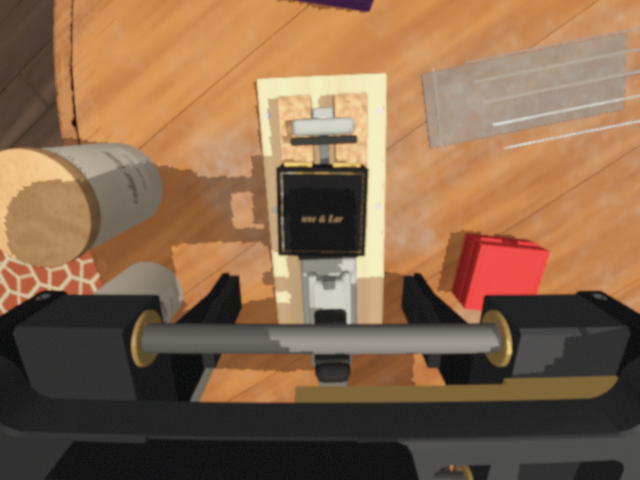

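The wrist view shows the box lid with its front corners at (278,253) and (366,256), back corners at (279,166) and (367,168), roughly square to the gripper. The handle top is at about (331,320).

```bash
cat >> h.py <<'E'
def wristcam(s,w):
    q=s["ee_rot"]; T=np.eye(4); T[:3,:3]=Rn.from_quat([q[1],q[2],q[3],q[0]]).as_matrix(); T[:3,3]=s["tool_pos"]
    C=T@w["tool_from_camera"]; R=C[:3,:3].T
    return dict(camera_matrix=w["camera_matrix"],k1=w["k1"],R=R,t=-R@C[:3,3])
E
python3 - <<'E'
from h import *; import pickle
s,w=pickle.load(open("w1.pkl","rb")); c=wristcam(s,w)
FL,FR,BR,BL=[onplane(c,u,v,.078) for u,v in((278,253),(366,256),(367,168),(279,166))]
e=BL+BR-FL-FR; print("yaw",np.degrees(np.arctan2(e[1],e[0])),"c",(FL+FR+BR+BL)/4,np.linalg.norm(FL-FR),np.linalg.norm(BL-FL))
FL,FR,BR,BL=[onplane(c,u,v,.010) for u,v in((277,330),(385,330),(385,74),(257,79))]
e=BR-FR;print("board right edge yaw",np.degrees(np.arctan2(e[1],e[0])),BR,BL)
x,y=ax(YAW); m=(BR+BL)/2; print("bed est",m-x*.105)
for n,u,v,z in(("handle top front",331,312,.140),):print(n,onplane(c,u,v,z))
E
```

```text
yaw -96.39772748299207 c [ 0.49636297 -0.22249343  0.078     ] 0.06711923718155345 0.06545319215336046
board right edge yaw -92.59343737955172 [ 0.43382276 -0.31948797  0.01      ] [ 0.54139871 -0.32664775  0.01      ]
bed est [ 0.49402083 -0.21826371  0.01      ]
handle top front [ 0.49590159 -0.17646279  0.14      ]
```

```bash
sed -i 's/^BOX=.*/BOX=np.array([.4968,-.2215,.042]); BYAW=np.radians(-96.1)/; s/gz=.009/gz=.024/' h.py
python3 - <<'E'
from h import *; import pickle
from station import bot,hand,readout,solver,cams
P=[lidpose(np.radians(a),0,-1) for a in range(0,61,5)]
for p,q in P: assert solver.inverse_kinematics(p,q) is not None
p,q=lidpose(np.radians(58),.08,-1); print(solver.inverse_kinematics(p,q))
r=bot.movel(*P[0],feed=.08,threshold=6); s=readout.sense(); print(r,s["t"],s["tool_pos"],P[0][0],s["ft_force"])
if not r:
    hand.grip(0.,12); s=readout.sense(); print(s["t"],s["gripper_width"],s["gripper_force"],s["ft_force"])
    w=cams.snapshot("scene"); a=cv2.resize(w["image"][190:340,240:440],None,fx=4,fy=4,interpolation=cv2.INTER_CUBIC); cv2.imwrite("pics/s1.png",a[:,:,::-1])
E
```

```text
[-0.72226952  0.71197837  0.31201313 -0.79519654 -1.81815203  0.68331386]
False 7.1833 [ 0.49964725 -0.19920336  0.09456062] [ 0.49919094 -0.1991274   0.094     ] [0.21818226 0.01575107 0.17836388]
7.7 0.757014056225063 12.000053934752941 [1.52865027 0.35277536 0.73678913]
```

View pics/s1.png

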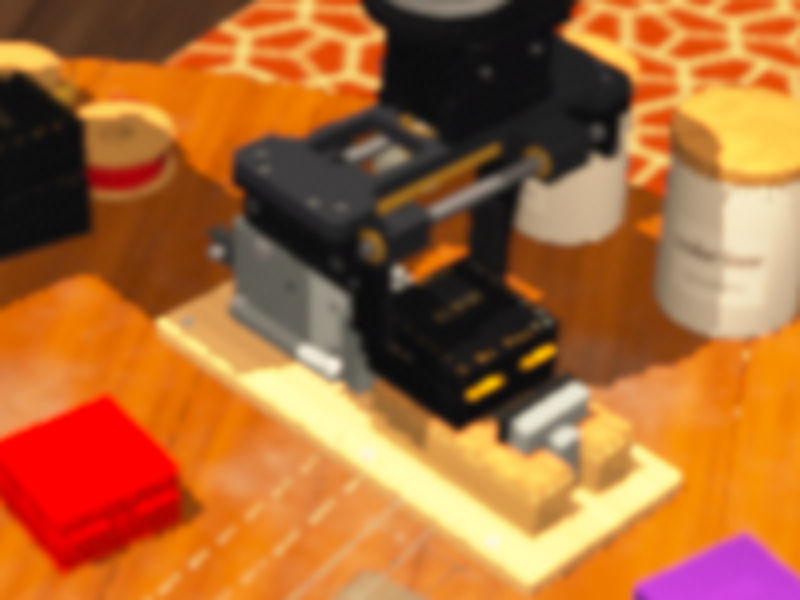

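The fingers hold the lid's sides (65.9 mm between the pads), with the lid front around (390,300). Now I swing it up about the hinge.

Run:
```python
from h import *
from station import bot,hand,readout,cams
f0=readout.sense()["ft_force"]
for a in range(6,61,6):
    bot.movel(*lidpose(np.radians(a),0,-1),feed=.05); s=readout.sense(); df=s["ft_force"]-f0
    print(a,round(s["t"],2),df.round(1),round(s["gripper_width"],3))
    if np.linalg.norm(df)>12: break
w=cams.snapshot("scene"); b=cv2.resize(w["image"][190:340,240:440],None,fx=4,fy=4,interpolation=cv2.INTER_CUBIC); cv2.imwrite("pics/s2.png",b[:,:,::-1])
```

```text
6 8.03 [ 0.6 -1.5 -0.7] 0.759
12 8.32 [-0.3 -1.2 -0.8] 0.756
18 8.6 [ 0.8 -0.6 -2.5] 0.756
24 8.88 [-1.5 -1.5 -1.2] 0.756
30 9.17 [-0.5 -2.4 -0.8] 0.754
36 9.45 [-0.4 -0.3  0.4] 0.759
42 9.73 [ 0.2 -1.3 -1.1] 0.755
48 10.02 [-0.2  0.2 -2.2] 0.759
54 10.3 [-0.2 -1.1 -2.4] 0.759
60 10.58 [-0.4 -0.4 -2. ] 0.752
```

View pics/s2.png

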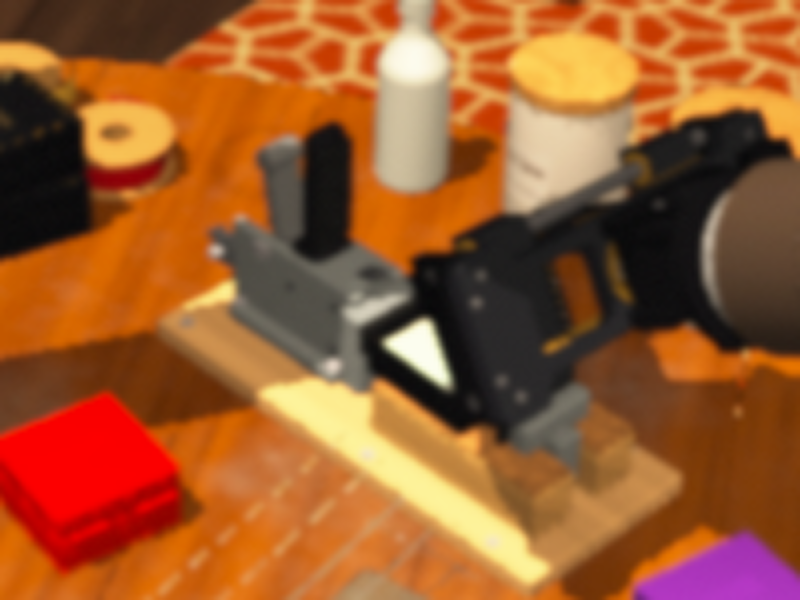

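The lid stands open at about 60° (case lining visible at (425,350)). Release, back off along the tool axis, go above the trigger and look.

Run:
```python
from h import *; import pickle
from station import bot,hand,readout,cams
hand.grip(1.)
p,q=lidpose(np.radians(60),.09,-1); bot.movel(p,q,feed=.12)
bot.movel(p+[0,0,.12],feed=.2)
p,q=trigpose(1,.10); bot.move_ptp(p,q)
s=readout.sense(); w=cams.snapshot("wrist"); sc=cams.snapshot("scene"); pickle.dump((s,w,sc),open("w2.pkl","wb"))
print(s["t"],s["tool_pos"],p)
cv2.imwrite("pics/w2.png",w["image"][:,:,::-1])
b=cv2.resize(sc["image"][190:340,240:440],None,fx=4,fy=4,interpolation=cv2.INTER_CUBIC); cv2.imwrite("pics/s3.png",b[:,:,::-1])
```

```text
13.9167 [ 0.50307696 -0.11702655  0.21212998] [ 0.503288   -0.11689212  0.213     ]
```

View pics/w2.png

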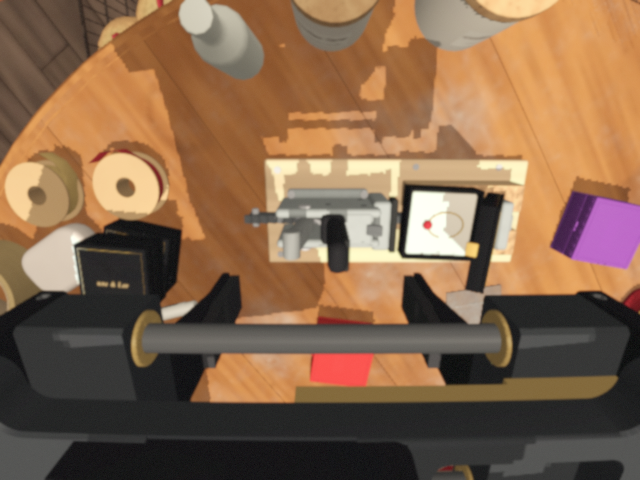

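View pics/s3.png

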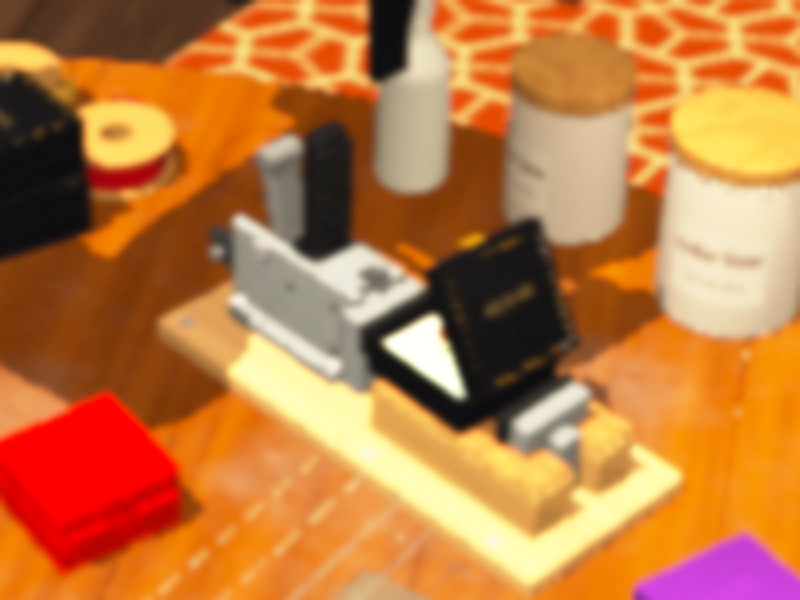

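The wrist view shows the handle top near (338,262), with its box-side edge at (349,268), and the roll near (291,247); the scene view shows the lid standing at about 60°. I check the clamp frame against these.

Run:
```python
from h import *; import pickle
s,w,sc=pickle.load(open("w2.pkl","rb")); c=wristcam(s,w); x,y=ax(YAW)
face=BED+x*-.085; roll=BED+x*(-.035-.091)
print("roll y-ends px",[proj(c,np.r_[(roll+y*k)[:2],.107]).round() for k in(-.011,.011)])
print("handle top corners px",[proj(c,np.r_[(face+y*k+x*m)[:2],.140]).round() for k in(-.012,.012) for m in (0,-.014)])
b=[proj(c,np.r_[(BED+x*i+y*k)[:2],.010]).round() for i,k in((-.16,.055),(.105,.055),(.105,-.055),(-.16,-.055))]; print("board",b)
cv2.imwrite("pics/w2c.png",cv2.resize(w["image"][150:290,240:410],None,fx=4.2,fy=4.2,interpolation=cv2.INTER_CUBIC)[:,:,::-1])
# lid angle candidates in scene: project lid outline
H=BOX+ax(BYAW)[0]*.0335+ZT*.022; bx,by=ax(BYAW)
for a in(50,60,70):
    a=np.radians(a);u=-bx*np.cos(a)+ZT*np.sin(a);n=bx*np.sin(a)+ZT*np.cos(a)
    print(np.degrees(a).round(),[((proj(sc,H+u*.067+n*.014+by*k)-[240,190])*4).round() for k in(-.033,.033)])
```

```text
roll y-ends px [array([291., 254.]), array([290., 227.])]
handle top corners px [array([348., 273.]), array([327., 273.]), array([348., 240.]), array([327., 240.])]
board [array([263., 156.]), array([529., 157.]), array([510., 259.]), array([269., 260.])]
50.0 [array([418., 261.]), array([521., 207.])]
60.0 [array([435., 263.]), array([538., 210.])]
70.0 [array([453., 270.]), array([556., 216.])]
```

View pics/w2c.png

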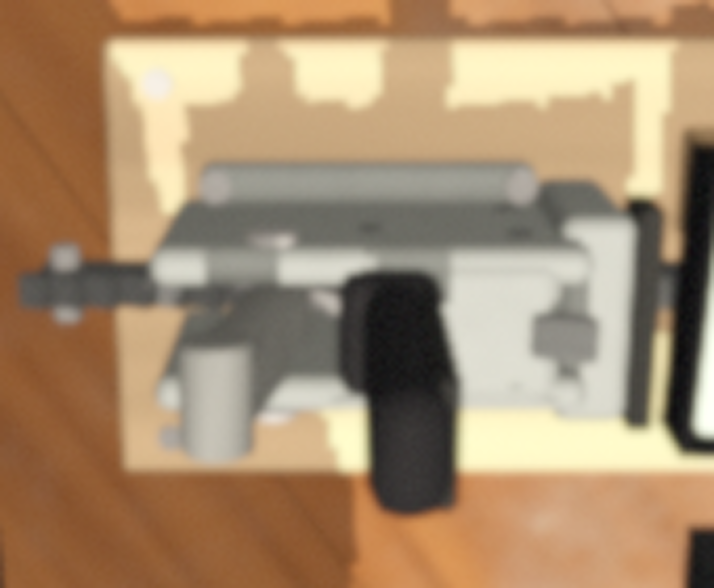

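The handle matches the prediction within a pixel or two, and the lid corners at (435,265) and (538,218) give about 58 to 60°. Descend and pump.

```bash
cat > pump.py <<'E'
from h import *
from station import bot,hand,readout
def show(n):
    s=readout.sense(); print(n,round(s["t"],2),"w",round(s["gripper_width"]*87,1),"F",round(float(s["gripper_force"]),1),"ft",s["ft_force"].round(1)); return s
E
python3 - <<'E'
from pump import *
p,q=trigpose(1); r=bot.movel(p,q,feed=.1,threshold=8); show(("down",r))
if not r:
    for i in range(2):
        hand.grip(0.,10); show("sq"); bot.wait(.3); s=show("sq.3")
        if s["gripper_width"]*87>34: break
        hand.grip(.8); bot.wait(.4); show("out")
E
```

```text
('down', False) 15.17 w 86.7 F 0.0 ft [ 0.1 -0.5 -0.7]
sq 16.18 w 34.2 F 10.3 ft [ 0.1 -5.6  3.5]
sq.3 16.48 w 34.2 F 10.3 ft [ 0.6 -5.9  5.6]
```

Run:
```python
from pump import *
hand.grip(.8); bot.wait(.4); s=show("out"); print(s["tool_pos"],trigpose(1)[0])
bot.movel(trigpose(1,c=-.0165)[0],feed=.05)
hand.grip(0.,10); bot.wait(.3); s=show("sq2"); print(s["tool_pos"])
from station import cams
w=cams.snapshot("scene")
cv2.imwrite("pics/s4.png",cv2.resize(w["image"][190:340,240:440],None,fx=4,fy=4,interpolation=cv2.INTER_CUBIC)[:,:,::-1])
```

```text
out 17.76 w 69.5 F 0.0 ft [-0.6  0.4 -0.7]
[ 0.50327418 -0.11691285  0.11300856] [ 0.503288   -0.11689212  0.113     ]
sq2 19.1 w 33.1 F 10.6 ft [-1.   2.6  6. ]
[ 0.50401443 -0.11822906  0.1138415 ]
```

View pics/s4.png

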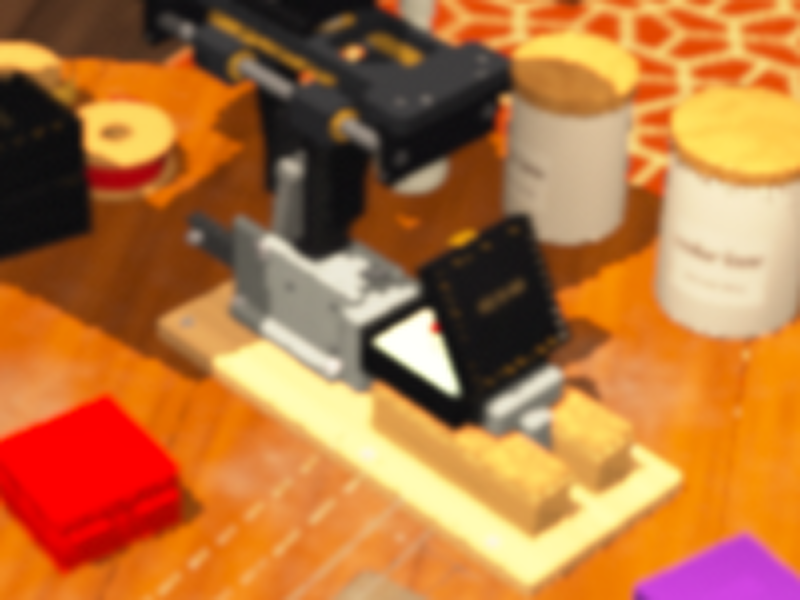

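The jaw (525,400) has reached the back of the box and nudged it towards the fixed pad; the lid is still up. One more stroke should stop against the box.

Run:
```python
from pump import *
from station import cams
hand.grip(.8); bot.wait(.4); show("out")
hand.grip(0.,10); bot.wait(.3); s=show("sq3"); bot.wait(.3); s=show("sq3"); print(s["tool_pos"])
import pickle
w=cams.snapshot("scene"); wr=cams.snapshot("wrist"); pickle.dump((s,wr,w),open("w3.pkl","wb"))
a=cv2.resize(w["image"][215:335,290:390],(500,600),interpolation=cv2.INTER_CUBIC)
b=cv2.resize(wr["image"][120:320,350:450],(300,600),interpolation=cv2.INTER_CUBIC)
cv2.imwrite("pics/s5.png",np.hstack([a,b])[:,:,::-1])
```

```text
out 20.44 w 69.7 F 0.0 ft [-0.6 -0.8 -0.1]
sq3 21.43 w 36.9 F 10.0 ft [-1.1 10.3  5.8]
sq3 21.73 w 37.1 F 10.0 ft [-2.5  8.3  6.7]
[ 0.50405972 -0.11653544  0.11392564]
```

View pics/s5.png

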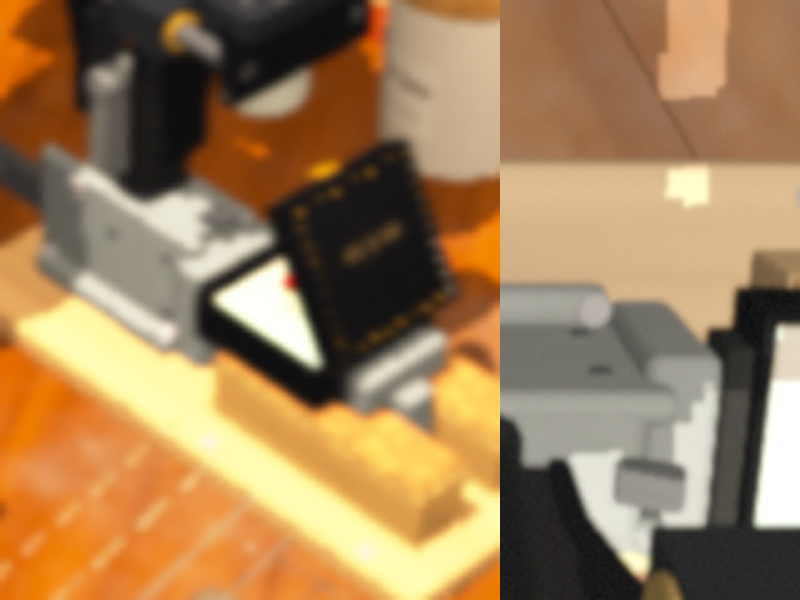

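The trigger now stops at 37 mm (about 0.27 rad), as expected with the box held. The lid is still about 60° and the box stands against the fixed pad with parallel edges. I centre the grip to take the side load off the arm, then check it holds steady.

Run:
```python
from pump import *
bot.movel(trigpose(1,c=-.0182)[0],feed=.005); show("a"); bot.wait(.5); show("b"); bot.wait(.5); s=show("c"); print(s["tool_pos"])
```

```text
a 22.32 w 37.4 F 10.0 ft [-1.   6.2  6.3]
b 22.82 w 37.3 F 10.0 ft [-1.1  5.3  5.4]
c 23.32 w 37.4 F 10.0 ft [-1.   6.4  6.1]
[ 0.50409752 -0.11606184  0.11389475]
```

```bash
python3 -c "
from station import workorder
print(workorder.job_done())"
```

```text
the job is handed in; nothing more can be done
None
```

I raised the lid to about 60° and pumped the trigger three times. The box is now pressed against the fixed pad, lid still up, and I handed the job in at about 23 s, still squeezing with a steady 10 N grip. From your grip table that is about a 14 N nip on the box (not measured directly). I was not shown the verdict.

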